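Show which dowel to measure

ROBOT

A 7-joint arm with a two-finger parallel gripper is mounted at the origin on a cart in front of the work surface, level with it; the furniture and walls round the work are solid. World frame = base frame: x ahead of the robot, y to its left, z up, the work surface at z = 0. Lengths are in m, angles in rad, forces in N, time in s.
With the tool pointing down it reaches from about 0.425 to 0.925 m from the base axis. Payload 6.8 kg.
Tool frame: the origin (TCP) lies at the very end of the fingers, on their centre line; the grasp point (between the pads) lies bot.hold_point_z behind it (bot.hold_point_z is the distance from the TCP to the grasp point, in m); x points along the fingers, z is the direction in which the jaws open and shut, and the axes are right-handed (so a half turn about x gives the same grasp; the last joint's range is limited). The gripper opens to 85 mm and grips with 20 to 120 N. Pads are 22 mm wide; open, the fingers measure 114 mm over their backs; the gripper's body (76 mm by 85 mm) begins 54 mm behind the grasp point. The pads swing forward as they close: fully open they stand 13 mm farther back than shut.
Start: joints at [-1.395, 0.477, 0.022, 1.555, -0.011, 1.109, -0.083], TCP at [0.189, 0.648, 0.231] pointing down, gripper open.
Joint ranges: [-2.96, 2.96], [-0.34, 2.1], [-1.41, 1.46], [0.24, 2.44], [-1.37, 4.51], [0.17, 1.92], [-2.96, 2.96]. Speed limits (rad/s): [2.39, 2.39, 3.14, 3.14, 3.14, 3.14, 3.14].

INTERFACE

Orientations are given as a unit quaternion [w, x, y, z].
In Python, from station import bot gives the robot as it stands.
- The arm moves only by the tool drive_tool, never from a script. Its arguments are lists of equal length, an entry for each row: "slide": the shift along the world's x, y, z in mm, a list of three; "turn": the turn, a rotation vector about the world's x, y, z in rad, a list of three; "gripper": the opening, from 0 (shut) to 1 (fully open). A call has 1 to 10 rows; each row is the pose to reach, as a shift and turn from the pose measured when the call began; what a row does not reach only later rows make up. A row lasts 1/10 s, in which the tool goes at most 50 mm and 8.59 degrees, less where a joint would pass 70% of its speed; a pose out of reach is approached as far as the arm can. A call with a gripper value outside its range is refused whole. The fingers move at their own pace and stop on an object; "squeeze" is the grip in N (left out, the last holds). Time passes only in rows, so rows that repeat a pose let the fingers close. It gives the time, the measured TCP pose, the force and the opening at its end, in the units of the state.
- bot.get_obs(): the state, without advancing time (a new reading comes with each control period).
- bot.read_camera(name): name is "scene" or "top" or "wrist"; returns a dict with "color" (384x512x3 uint8, red, green, blue), "fovy" (degrees; the focal length in pixels is half the picture's height over the tangent of half this angle, whatever the lens; pixels are square), "cx", "cy" (the principal point, pixels), "R" (3x3) and "t" (3): a world point X has camera coordinates R X + t. Camera axes: x right, y down, z forward; pixel columns grow to the right and rows downward; lengths in m; the calibration is good to about 2 mm. A picture is of the moment at which its call begins. There is no depth.
- bot.hand_in(): hands the job in, once; it reports no verdict.
The state is a dict: "t": time; "q": joint angles; "joint_vel": joint speeds; "joint_torque": joint torques, N m; "eef_pos": TCP position; "tool_rot": TCP orientation; "contact_force": force on the tool from outside, world axes, zero at the start; "torque": the same for the moment, N m; "gripper_width": opening from 0.0 (shut) to 1.0 (fully open).
Only numpy, scipy, OpenCV 4.12 (cv2) and the standard library are available. Lean on these libraries where they do the work, as an engineer would, in place of code of your own. Each camera call takes 0.05 s, during which the arm holds its last target.

TASK

One of the four dowels in the dark rail is too long and stands taller than the others; show the apprentice what to check, and with what. First point with the fingertips at the yellow tape measure, a few centimetres above the middle of its case, and dwell there for two seconds; then point in the same way from above at the top of the too-long dowel, dwell two seconds and finish while still pointing at it. Touch nothing and move nothing.

Things in the scene. Friction and masses are not known exactly. Their poses are not given: they have to be found in the camera images.
- rail: dark brown wooden rail, 70 x 300 x 35 mm, lying flat and fixed on the bench, long side along its own y; origin at the centre of its underside. Four upright dowels stand in a row in 20 mm deep holes in its top, at own y = -112.5, -37.5, 37.5 and 112.5 mm, x = 0; which dowel is in which hole varies
- dowel_a_top (a point): centre of the top end of a right-length pale dowel, 12 mm thick, loose in its hole, standing 15 mm out of the rail (top 50 mm above the bench)
- dowel_b_top (a point): centre of the top end of a right-length pale dowel, 12 mm thick, loose in its hole, standing 15 mm out of the rail (top 50 mm above the bench)
- dowel_c_top (a point): centre of the top end of a right-length pale dowel, 12 mm thick, loose in its hole, standing 15 mm out of the rail (top 50 mm above the bench)
- dowel_long_top (a point): centre of the top end of the dowel that is too long: pale, 12 mm thick, loose in its hole, standing 45 mm out of the rail (top 80 mm above the bench)
- dowel_a: the right-length dowel itself (35 mm long); origin at the centre of its lower end
- dowel_b: the right-length dowel itself (35 mm long); origin at the centre of its lower end
- dowel_c: the right-length dowel itself (35 mm long); origin at the centre of its lower end
- dowel_long: the too long dowel itself (65 mm long); origin at the centre of its lower end
- tape_measure: yellow tape measure lying on the bench, 76 x 94 x 34 mm, its hook end towards own +y; origin in the underside
- tape_measure_top (a point): middle of the top of the tape measure's case, 34 mm above the bench
- masking_tape: roll of cream masking tape lying flat, 108 mm across, 24 mm high; origin at the centre of its underside; leave alone
- sanding_block: brown sanding block lying flat, 62 x 116 x 34 mm; origin at the centre of its underside; leave alone
- carpenter_pencil: flat red carpenter's pencil, 14 x 190 x 8 mm, lying on the bench; origin near its middle; leave alone
Not all that is in view belongs to the job. Several things look just like the tape_measure: the one meant starts farthest to the robot's left.

How it is judged:
By the outcome, as a careful person would: the job done as asked, in the order asked, and still so for the second after the job is handed in, with the robot touching nothing.
It also fails if it takes over 40 s, if anything falls off the work surface, if the arm or the gripper's body presses on something with over 40 N, if the wrist force passes 120 N, or if a joint passes its speed limit or range.

## Working session

There is one attempt and no reset: what is moved stays moved. The work goes in short steps, Python scripts to look and compute and a tool call to move; the robot and the scene stay as the last step left them, time stands still between calls to the robot, and variables do not carry over. Pictures are saved under pics/ and viewed, and the job is handed in when it is done.

Besides the shell and the picture viewer there is one more tool, called after "Call:" as a command line: name --argument value ..., lists and objects as JSON in quotes. drive_tool: Moves the arm, as the interface text tells. Its arguments: {"type":"object","properties":{"slide":{"type":"array"},"turn":{"type":"array"},"gripper":{"type":"array"},"squeeze":{"type":"number"}},"required":["slide","turn","gripper"]}

```bash
mkdir -p pics; cat > h.py <<'E'
import numpy as np,cv2
from station import bot
def snap(n,tag):
    c=bot.read_camera(n); cv2.imwrite(f'pics/{tag}.png',c['color'][:,:,::-1]); return c
def f(c): return 192/np.tan(np.radians(c['fovy'])/2)
def cast(c,u,v,z):
    d=np.array([(u-c['cx'])/f(c),(v-c['cy'])/f(c),1]);R=np.array(c['R']);o=-R.T@np.array(c['t']);d=R.T@d
    return o+d*(z-o[2])/d[2]
def proj(c,X):
    p=np.array(c['R'])@np.array(X)+np.array(c['t']);return p[:2]/p[2]*f(c)+[c['cx'],c['cy']]
E
python3 - <<'E'
from h import *
for n in ('scene','top'):
    c=snap(n,n+'0');print(n,c['fovy'],-np.array(c['R']).T@c['t'])
o=bot.get_obs();print(o['t'],o['eef_pos'],o['tool_rot'],bot.hold_point_z)
E
```

```text
scene 44.49947211831503 [-0.04054075 -0.8483343   0.73507618]
top 51.91740918608326 [ 0.36896978 -0.00687141  1.11089148]
0.1 [0.1888442  0.64749206 0.2303989 ] [ 0.56522524 -0.42465637  0.56613004  0.4238917 ] 0.0187
```

View pics/scene0.png

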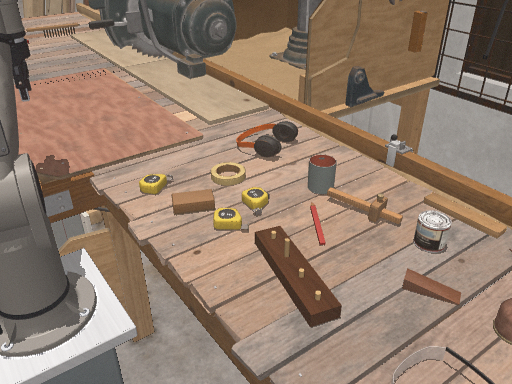

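View pics/top0.png

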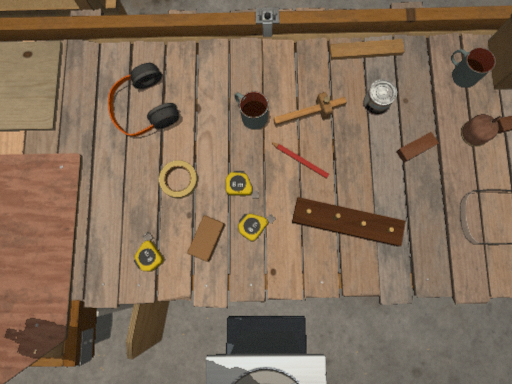

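The top view shows three tape measures. The leftmost one (+y) is at top pixel (148,256), or scene (153,183). The rail's long dowel looks like the second from the left end: scene top at about (287,240), top view (338,216). Next I'll measure both.

```bash
python3 - <<'E'
from h import *
cs={n:bot.read_camera(n) for n in('scene','top')}
for n,z in(('top',.034),('scene',.034)):
    c=cs[n];h=cv2.cvtColor(c['color'],cv2.COLOR_RGB2HSV)
    m=cv2.inRange(h,(22,150,120),(33,255,255))
    m=cv2.morphologyEx(m,cv2.MORPH_CLOSE,np.ones((9,9)))
    N,_,st,ce=cv2.connectedComponentsWithStats(m)
    for i in range(1,N):
        if st[i,4]>150: print(n,st[i],ce[i].round(1),cast(c,*ce[i],z).round(3))
t,s=cs['top'],cs['scene']
for y in ((309,211),(338,216),(363.5,223),(390,229)):
    print(y,[ (z,cast(t,*y,z)[:2].round(3), proj(s,cast(t,*y,z)).round(0)) for z in(.05,.08)])
def up(c,x0,y0,w,h,k,n): cv2.imwrite(f'pics/{n}.png',cv2.resize(c['color'][y0:y0+h,x0:x0+w,::-1],None,fx=k,fy=k,interpolation=cv2.INTER_CUBIC))
up(s,245,200,100,75,8,'sr');up(t,290,190,120,60,6,'tr');up(t,120,225,60,50,10,'tt')
E
```

```text
top [226 172  26  22 323] [237.8 183.7] [0.612 0.069 0.034]
top [238 214  30  27 352] [251.8 226.1] [0.492 0.03  0.034]
top [135 241  27  30 337] [147.5 256.5] [0.413 0.315 0.034]
scene [139 174  27  20 386] [151.9 182.9] [0.402 0.291 0.034]
scene [242 188  26  21 349] [254.4 198.5] [0.594 0.045 0.034]
scene [214 208  28  21 412] [227.  219.9] [0.477 0.003 0.034]
(309, 211) [(0.05, array([ 0.529, -0.125]), array([273., 232.])), (0.08, array([ 0.525, -0.122]), array([271., 222.]))]
(338, 216) [(0.05, array([ 0.515, -0.203]), array([289., 250.])), (0.08, array([ 0.511, -0.198]), array([286., 240.]))]
(363.5, 223) [(0.05, array([ 0.495, -0.27 ]), array([301., 270.])), (0.08, array([ 0.491, -0.263]), array([298., 258.]))]
(390, 229) [(0.05, array([ 0.478, -0.34 ]), array([317., 291.])), (0.08, array([ 0.475, -0.331]), array([314., 278.]))]
```

View pics/sr.png

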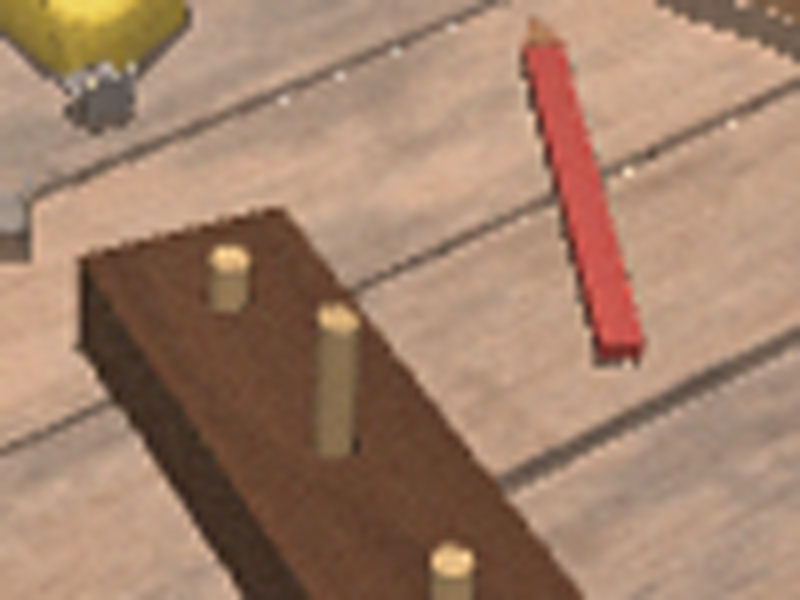

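View pics/tr.png

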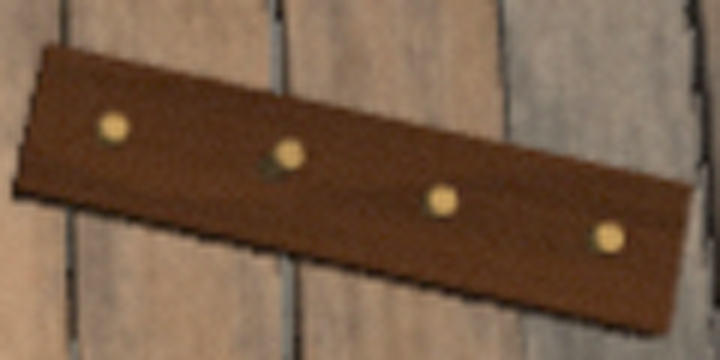

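View pics/tt.png

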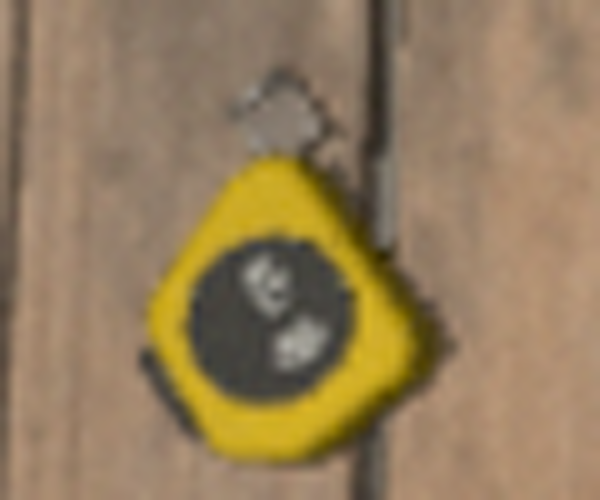

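Both views agree on the long dowel: with z = 0.08, the top-view ray lands at scene (286,240), where its top is seen. That puts it at (0.511, -0.199). The tape case centre is about (0.411, 0.316). Next I'll shut the fingers and move over the tape measure.

Call:
drive_tool --slide '[[20,-30,0],[50,-75,0],[80,-120,0],[110,-165,0],[140,-210,0],[170,-255,0],[195,-295,0],[215,-322,-20],[222,-331,-50],[222,-331,-70]]' --turn '[[0,0,0],[0,0,0],[0,0,0],[0,0,0],[0,0,0],[0,0,0],[0,0,0],[0,0,0],[0,0,0],[0,0,0]]' --gripper '[0,0,0,0,0,0,0,0,0,0]'

```text
t: 1.2
eef_pos: [0.4126, 0.3127, 0.1594]
tool_rot: [0.566, -0.423, 0.568, 0.422]
contact_force: [-0.7, 0.1, 0.5]
gripper_width: -0.001
```

```bash
python3 - <<'E'
from h import *
o=bot.get_obs();print(o['t'],o['eef_pos'],o['tool_rot'],o['q'],o['gripper_width'],o['contact_force'])
c=snap('scene','s1');t=snap('top','t1');print(cast(t,147.2,257,.034),proj(c,o['eef_pos']))
E
```

```text
1.2 [0.41259828 0.31273458 0.15940216] [ 0.56633969 -0.42329391  0.56762377  0.42176402] [-0.89820851  0.30785032  0.15351024  2.0068201  -0.06000689  0.83326555
  0.56953791] -0.0012877647012283972 [-0.65866041  0.10361187  0.47055789]
[0.41184238 0.31573874 0.034     ] [146.71561418 140.5638357 ]
```

View pics/s1.png

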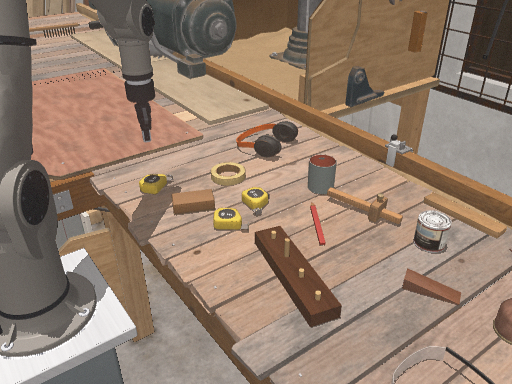

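The shut fingertips appear at scene (147,140), which matches the calibrated TCP projection, above the leftmost tape measure. Next I'll descend to about 38 mm above the case and dwell.

Call:
drive_tool --slide '[[0,1,-20],[0,2,-45],[0,3,-65],[0,3,-80],[0,3,-87],[0,3,-87],[0,3,-87],[0,3,-87],[0,3,-87],[0,3,-87]]' --turn '[[0,0,0],[0,0,0],[0,0,0],[0,0,0],[0,0,0],[0,0,0],[0,0,0],[0,0,0],[0,0,0],[0,0,0]]' --gripper '[0,0,0,0,0,0,0,0,0,0]'

```text
t: 2.3
eef_pos: [0.41, 0.3178, 0.0718]
tool_rot: [0.564, -0.424, 0.568, 0.423]
contact_force: [0.6, 0.1, -0.6]
gripper_width: 0.0
```

```bash
python3 - <<'E'
from h import *
o=bot.get_obs();print(o['t'],o['eef_pos'])
c=snap('scene','s2');snap('wrist','w2');t=snap('top','t2')
E
```

```text
2.3 [0.409972   0.31781968 0.07180602]
```

View pics/s2.png

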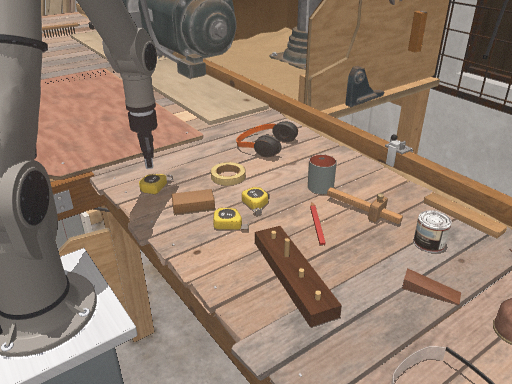

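View pics/w2.png

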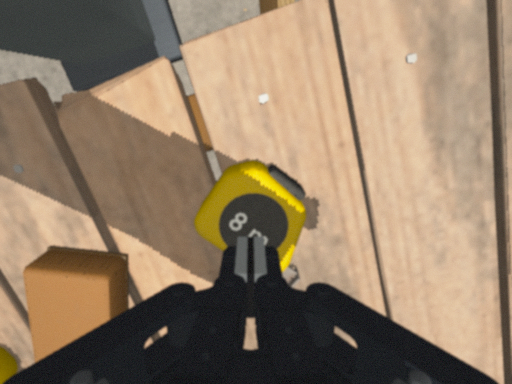

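The scene view has the tips just above the tape case at (150,165), and the wrist view shows them over it at (252,245). I'll correct by 2 mm and dwell.

Call:
drive_tool --slide '[[2,-2,0],[2,-2,0],[2,-2,0],[2,-2,0],[2,-2,0],[2,-2,0],[2,-2,0],[2,-2,0],[2,-2,0],[2,-2,0]]' --turn '[[0,0,0],[0,0,0],[0,0,0],[0,0,0],[0,0,0],[0,0,0],[0,0,0],[0,0,0],[0,0,0],[0,0,0]]' --gripper '[0,0,0,0,0,0,0,0,0,0]'

```text
t: 3.45
eef_pos: [0.4118, 0.3156, 0.0714]
tool_rot: [0.564, -0.424, 0.568, 0.423]
contact_force: [-0.1, -1.1, 0.3]
gripper_width: -0.002
```

Call:
drive_tool --slide '[[0,0,0],[0,0,0],[0,0,0],[0,0,0],[0,0,0],[0,0,0],[0,0,0],[0,0,0],[0,0,0],[0,0,0]]' --turn '[[0,0,0],[0,0,0],[0,0,0],[0,0,0],[0,0,0],[0,0,0],[0,0,0],[0,0,0],[0,0,0],[0,0,0]]' --gripper '[0,0,0,0,0,0,0,0,0,0]'

```text
t: 4.45
eef_pos: [0.4118, 0.3156, 0.0715]
tool_rot: [0.564, -0.424, 0.568, 0.423]
contact_force: [-0.7, 0.4, -0.3]
gripper_width: -0.001
```

Call:
drive_tool --slide '[[0,0,0],[0,0,0],[0,0,0],[0,0,0],[0,0,0],[0,0,0],[0,0,0],[0,0,0],[0,0,0],[0,0,0]]' --turn '[[0,0,0],[0,0,0],[0,0,0],[0,0,0],[0,0,0],[0,0,0],[0,0,0],[0,0,0],[0,0,0],[0,0,0]]' --gripper '[0,0,0,0,0,0,0,0,0,0]'

```text
t: 5.45
eef_pos: [0.4118, 0.3156, 0.0715]
tool_rot: [0.564, -0.424, 0.568, 0.423]
contact_force: [-0.2, -0.4, 0.0]
gripper_width: 0.002
```

The dwell is done (about 3 s). Next I'll lift, then cross.

Call:
drive_tool --slide '[[0,0,30],[0,0,70],[0,0,110],[5,-20,140],[12,-60,150],[20,-105,150],[29,-150,150],[38,-195,150],[46,-240,150],[55,-285,150]]' --turn '[[0,0,0],[0,0,0],[0,0,0],[0,0,0],[0,0,0],[0,0,0],[0,0,0],[0,0,0],[0,0,0],[0,0,0]]' --gripper '[0,0,0,0,0,0,0,0,0,0]'

```text
t: 6.45
eef_pos: [0.4667, 0.0288, 0.2217]
tool_rot: [0.564, -0.424, 0.568, 0.423]
contact_force: [1.0, 0.4, 0.4]
gripper_width: 0.002
```

Call:
drive_tool --slide '[[8,-45,0],[17,-90,0],[26,-135,0],[35,-180,0],[41,-210,0],[44,-225,0],[45,-228,0],[45,-228,-15],[45,-228,-30],[45,-228,-40]]' --turn '[[0,0,0],[0,0,0],[0,0,0],[0,0,0],[0,0,0],[0,0,0],[0,0,0],[0,0,0],[0,0,0],[0,0,0]]' --gripper '[0,0,0,0,0,0,0,0,0,0]'

```text
t: 7.45
eef_pos: [0.5113, -0.1976, 0.1806]
tool_rot: [0.564, -0.424, 0.568, 0.424]
contact_force: [-0.7, -0.6, 0.0]
gripper_width: -0.003
```

```bash
python3 - <<'E'
from h import *
o=bot.get_obs();print(o['t'],o['eef_pos'])
c=snap('scene','s3');snap('wrist','w3')
print(cast(c,287.2,239.5,.08), proj(c,o['eef_pos']))
E
```

```text
7.45 [ 0.51129571 -0.19762981  0.18064566]
[ 0.5122349  -0.19864255  0.08      ] [287.97714602 202.36752808]
```

View pics/s3.png

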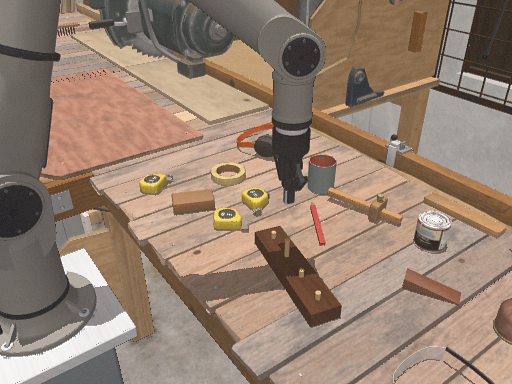

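View pics/w3.png

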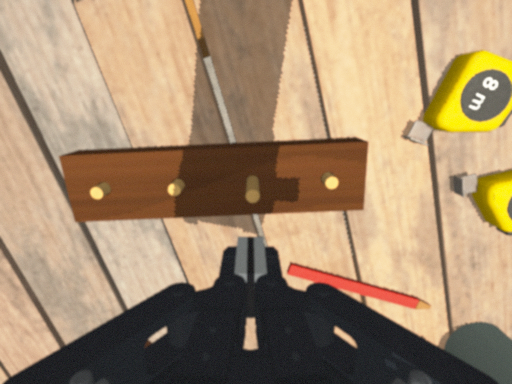

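The tips are directly over the long dowel: scene tip at (288,202), dowel top at (287,240). In the wrist view the dowel is in line with the tips at column 252. Next I'll descend to 36 mm above its top and dwell.

Call:
drive_tool --slide '[[0,-1,-15],[0,-1,-30],[0,-1,-45],[0,-1,-55],[0,-1,-62],[0,-1,-65],[0,-1,-65],[0,-1,-65],[0,-1,-65],[0,-1,-65]]' --turn '[[0,0,0],[0,0,0],[0,0,0],[0,0,0],[0,0,0],[0,0,0],[0,0,0],[0,0,0],[0,0,0],[0,0,0]]' --gripper '[0,0,0,0,0,0,0,0,0,0]'

```text
t: 8.55
eef_pos: [0.5111, -0.1989, 0.1158]
tool_rot: [0.563, -0.424, 0.568, 0.424]
contact_force: [-0.1, 0.4, -0.2]
gripper_width: 0.002
```

Call:
drive_tool --slide '[[0,0,0],[0,0,0],[0,0,0],[0,0,0],[0,0,0],[0,0,0],[0,0,0],[0,0,0],[0,0,0],[0,0,0]]' --turn '[[0,0,0],[0,0,0],[0,0,0],[0,0,0],[0,0,0],[0,0,0],[0,0,0],[0,0,0],[0,0,0],[0,0,0]]' --gripper '[0,0,0,0,0,0,0,0,0,0]'

```text
t: 9.55
eef_pos: [0.511, -0.1989, 0.1158]
tool_rot: [0.563, -0.424, 0.568, 0.424]
contact_force: [-0.4, -0.1, 0.5]
gripper_width: -0.003
```

Call:
drive_tool --slide '[[0,0,0],[0,0,0],[0,0,0],[0,0,0],[0,0,0],[0,0,0],[0,0,0],[0,0,0],[0,0,0],[0,0,0]]' --turn '[[0,0,0],[0,0,0],[0,0,0],[0,0,0],[0,0,0],[0,0,0],[0,0,0],[0,0,0],[0,0,0],[0,0,0]]' --gripper '[0,0,0,0,0,0,0,0,0,0]'

```text
t: 10.55
eef_pos: [0.511, -0.1989, 0.1158]
tool_rot: [0.563, -0.424, 0.568, 0.424]
contact_force: [0.2, -0.3, -0.4]
gripper_width: 0.002
```

Call:
drive_tool --slide '[[0,0,0],[0,0,0],[0,0,0],[0,0,0],[0,0,0],[0,0,0],[0,0,0],[0,0,0],[0,0,0],[0,0,0]]' --turn '[[0,0,0],[0,0,0],[0,0,0],[0,0,0],[0,0,0],[0,0,0],[0,0,0],[0,0,0],[0,0,0],[0,0,0]]' --gripper '[0,0,0,0,0,0,0,0,0,0]'

```text
t: 11.55
eef_pos: [0.5111, -0.1989, 0.1158]
tool_rot: [0.563, -0.424, 0.568, 0.424]
contact_force: [-0.3, 0.7, -0.3]
gripper_width: -0.0
```

```bash
python3 - <<'E'
from h import *
snap('scene','s4');print(bot.get_obs()['eef_pos'])
E
```

```text
[ 0.51103954 -0.19890352  0.11574447]
```

View pics/s4.png

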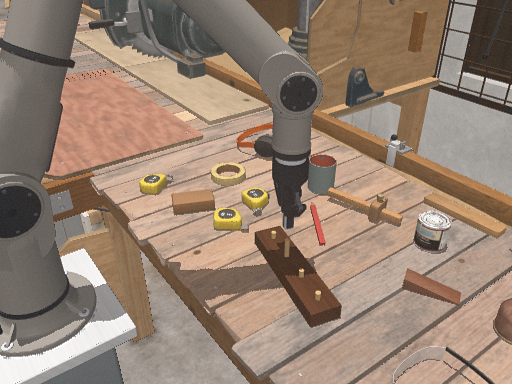

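The tips at (288,227) hang just above the long dowel's top at (287,240), with a clear gap, and nothing has moved. I'll hand in now.

```bash
python3 -c "
from station import bot
print(bot.hand_in())"
```

```text
the job is handed in; nothing more can be done
None
```

I pointed at the tape measure and then at the too-long dowel, as asked, and handed the job in at about 11.6 s with the arm still over the dowel.

- **Tape measure:** The shut fingertips were about 37 mm above the case middle of the leftmost tape measure, at (0.412, 0.316). They dwelt there for about 3 s.
- **Long dowel:** The too-long dowel is the second from the left end of the rail, at (0.511, -0.199). The fingertips stopped about 36 mm above its top, and I held that for over 3 s before handing in.

**Last checks:** The top and scene views agree on the long dowel's position to about 1 mm. The final picture shows a clear gap above the dowel and nothing moved. Force readings stayed at noise level, about 1 N or less. The scene view first put the tape measure about 25 mm off the top view. I put that down to its visible side wall and used the top view; the scene and wrist pictures then showed the tips over the case.

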